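# Mount the border stamp in the bench lever press

## Task

Mount the rectangular fired-clay stamp (not the round one) in the lever press: stand it on the press bed under the ram, spigot up, square with the bed and its long side running front to back, let go of it, then pull the lever down until the ram has swallowed the spigot right up to the flange and its spring plunger has gripped it, pressing firmly once you feel the stop but not crushing the clay. Ease the lever slowly back up to its rest, never letting it fly, so that the stamp is left hanging in the raised ram, and leave the other things on the bench where they are.

Things in the scene. Friction and masses are not known exactly. Their poses are not given: they have to be found in the camera images.
- stamp_block (a point): Rectangular stamp: a fired-clay (terracotta) block 110 mm along its x, 56 mm along its y, 30 mm high, with a steel spigot standing up from the middle of its top; about 0.4 kg, 66 mm high in all. This point is the block's centre, 15 mm above its underside; z is up. Its ends are alike. It may be gripped firmly across its 56 mm; squeezed by the ram with over 170 N it cracks.
- stamp_flange (a point): The middle of the upper face of the stamp's flange, 36 mm above the stamp's underside. The steel spigot is this flange, 40 mm across and 6 mm thick on top of the block, and above it a shank 18 mm across and 30 mm long, with a V-groove round it 14 mm above the flange and a nose tapering over its last 8 mm.
- bed_centre (a point): Point on the ram's axis at the lowest height of the press's flat steel bed, 42 mm above the bench. The bed plate stands on a locked jack screw: its upper face is anywhere from 0 to 5 mm above this point, to be felt. x points from the press's front (robot's side) to its column, y to the press's left, z up: the press's heading. The bed is 130 mm along x, 100 mm along y.
- press: Green cast-iron rack-and-pinion lever press, 252 mm high without the ram and lever, fixed to the bench. Origin on the bench straight under the ram; axes as bed_centre. The column begins 89 mm behind the ram's axis. The head overhangs the bed, so that nothing can come straight down on it: underside 120 mm above bed_centre, reaching 45 mm to the front of the ram's axis and 40 mm to either side.
- ram_mouth (a point): Centre of the lower face of the ram, a steel bar 42 mm square below the head, sliding straight down. At rest this face is 84 mm above bed_centre, 13 to 18 mm above the nose of a stamp standing on the bed. It is bored 19.6 mm wide, 34 mm deep, the mouth widened to 28 mm, which draws in a shank up to about 7 mm off the axis. When fully home the flange lies against this face.
- plunger: Spring plunger with a 8 mm ball nose in the left wall of the ram, 14 mm above its lower face; travels with the ram. It rides over the shank's nose and drops into the groove as the flange comes home, and then holds the stamp, so that the ram carries it up.
- lever (a joint): Angle of the lever in rad: 0 at rest (up, 50 degrees above level, pointing to the press's front), growing as the handle is pulled forward and down; end stop at 1.15. The ram comes down 48 mm per rad: the flange is home between 0.9 and 1.0 rad, as the bed stands. A spring returns it to 0; let go low down it flies up at over 2 rad/s; slow is about 0.5 rad/s.
- lever_grip (a point): Middle of the lever's black rubber cross handle, a round level grip 24 mm across, 118 mm long, free to turn on its spindle, along the press's y, on the press's right; the lever's arm joins it 64 mm to the left of this point, nothing is to its right. About 335 mm above the bench at rest. Pull there: 3 N at rest, 7 N low down, about 10 N as the plunger rides over the nose.
- lever_hinge (a point): Point on the lever's pivot axis (along the press's y) level with lever_grip, which moves round it on an arc of 190 mm radius. Once the flange is home the pull rises steeply: each 10 N more at the handle squeezes the stamp between ram and bed with about 40 N more. Firmly home is some 10 to 20 N more than the running pull.
- round_stamp: Bystander: a like stamp with a round clay disc 80 mm across and 30 mm high and the same spigot. Origin at the centre of its underside.
- rib_tool: Bystander: a spatula 240 mm long lying on the bench between the two stamps, 20 mm high. Origin under its middle.
- mallet: Bystander: a wooden mallet 220 mm long lying on the bench, 68 mm high. Origin under its middle.
- tile_stack: Bystander: a stack of four clay tiles 110 mm square, 48 mm high. Origin at the centre of its underside.
- water_cup: Bystander: a white cup 76 mm across, 95 mm high. Origin at the centre of its underside.
- slip_bowl: Bystander: a blue bowl 130 mm across, 55 mm high. Origin at the centre of its underside.
- glaze_jar: Bystander: a jar 72 mm across, 100 mm high. Origin at the centre of its underside.
- ram: The ram itself with its rack, about 210 mm long. Origin at ram_mouth, the centre of its lower face; axes as bed_centre.
There are look-alikes about, which are no part of the job. Leave any purple look-alike of the part that bears stamp_block alone.

How it is judged:
On the way, in this order (a step that is already met when the one before it is completed fails the run):
1. the rectangular stamp stands on the bed under the ram, its long side front to back to about 8 degrees, let go, with the lever at rest (horizontal distance between stamp_block and bed_centre below 0.01 m and z of stamp_block in the frame of bed_centre between 0.012 and 0.023 m and angle between stamp_block's own z axis and vertical below 0.06 rad and angle between the x axis of stamp_block and the x axis of bed_centre, either way round below 0.14 rad and contact force between the fingers and stamp below 0.2 N and value of joint lever below 0.08 rad), for 0.2 s.
2. the lever has been pulled down until the ram's face has met the flange (within 2.5 mm) and presses firmly on the stamp (over 35 N) (distance between stamp_flange and ram_mouth below 0.0025 m and value of joint lever above 0.8 rad and contact force between stamp and ram above 35 N and contact force between the fingers and stamp below 0.2 N), for 0.1 s.
At the end, for the whole second after the job is handed in: The lever is back at its rest (within 0.06 rad), and the rectangular stamp hangs still in the raised ram: its flange within 3 mm of the ram's lower face, its long side front to back to about 9 degrees, nothing held by the robot (value of joint lever below 0.06 rad and distance between stamp_flange and ram_mouth below 0.003 m and z of stamp_block in the frame of bed_centre above 0.055 m and angle between the x axis of stamp_block and the x axis of bed_centre, either way round below 0.16 rad and linear speed of stamp below 0.02 m/s); the robot touches nothing.
It fails at once if the lever let fly: it returned faster than 1.3 rad/s (velocity of joint lever below -1.3 rad/s).
It fails at once if the stamp crushed: more than 170 N between it and the ram (contact force between stamp and ram above 170 N).
It fails at once if another thing on the bench was moved by more than 30 mm (distance of any of round_stamp, rib_tool, mallet, tile_stack, water_cup, slip_bowl, glaze_jar from where it was at the start of the episode above 0.03 m).
It also fails if it takes over 72 s, if anything falls off the work surface, if the arm or the gripper's body presses on something with over 40 N, if the wrist force passes 120 N, or if a joint passes its speed limit or range.

## Robot

A 6-joint arm with a two-finger parallel gripper is mounted at the origin on the work surface. World frame = base frame: x ahead of the robot, y to its left, z up, the work surface at z = 0. Lengths are in m, angles in rad, forces in N, time in s.
With the tool pointing down it reaches from about 0.375 to 0.975 m from the base axis. Payload 3.8 kg.
Tool frame: the origin (TCP) lies on the centre line of the jaws, within the pads' length; the fingertips stand 14 mm ahead of it and the grasp point (between the pads) lies 5 mm behind it; z points along the fingers, y is the line along which they close (so a half turn about z gives the same grasp; the last joint's range is limited). The gripper opens to 85 mm and grips with 20 to 120 N. Pads are 22 mm wide; open, the fingers measure 114 mm over their backs; the gripper's body (76 mm by 85 mm) begins 54 mm behind the grasp point. The pads swing forward as they close: fully open they stand 13 mm farther back than shut.
Start: joints at [-1.252, 0.264, 1.604, -0, 1.274, -0.037], TCP at [0.235, -0.633, 0.245] pointing down, gripper open.
Joint ranges: [-2.63, 2.63], [-0.94, 2.18], [0.31, 2.57], [-1.31, 4.45], [0, 2.66], [-2.55, 2.55]. Speed limits (rad/s): [2.57, 2.57, 3.14, 3.14, 3.14, 3.14].

## Interface

Orientations are given as a rotation vector (axis times angle).
In Python, from workcell import bot, eyes, spot_in gives the robot as it stands.
- The arm moves only by the tool carry_out, never from a script. Its argument "series" is text: rows parted by semicolons, each of 4 numbers parted by spaces: the shift along the world's x, y, z in m, then the turn about the world's z in degrees. In form: tx ty tz roll; .... A call has 1 to 20 rows; each row shifts and turns the commanded pose from where the row before left it; what a row does not reach is not made up. A row lasts 1/8 s, in which the tool goes at most 62.5 mm and 10.7 degrees, less where a joint would pass 70% of its speed; a pose out of reach is approached as far as the arm can. A call is refused whole if a number of a shift passes 0.0625 or a number of a turn 10.7, either way. A call with a gripper value outside its range is refused whole. "jaw" is the gripper command: -1 is shut, 1 is fully open, values between are in proportion, set as the call begins (left out, the last holds). The fingers move at their own pace and stop on an object; "grip_force" is the grip in N (left out, the last holds). Time passes only in rows, so rows that do not move let the fingers close. It gives the time, the measured TCP pose, the force, the opening and the grip force at its end, in the units of the state.
- bot.read_state(): the state, without advancing time (a new reading comes with each control period).
- eyes.read_camera(name): name is "scene" or "top" or "wrist"; returns (picture, depth): 384x512x3 uint8, blue, green, red; 384x512 float32, m along the optical axis (not along the pixel's ray), 0 where there is no reading.
- eyes.get_calibration(name): a dict with "K" (3x3 intrinsics, pixels), "position" and "rotation" of the camera in the world; the wrist camera has in their place "T_tool_cam" (4x4, takes a point from camera to tool coordinates, whose origin is the TCP and whose axes are the flange's). Camera axes: x right, y down, z forward; pixel columns grow to the right and rows downward; lengths in m; the calibration is good to about 2 mm. A picture is of the moment at which its call begins: read the wrist's pose just before it. get_calibration takes no time and is no camera call.
- bot.finish_job(): hands the job in; it is judged then, once.
Trained networks look in the newest picture that a camera, given by its name, has taken for a name from the list of things; names that differ only in an ending like _2 or _b are one class to them, and where a whole thing is asked for, a point or a joint stands for the part that bears it (a point fixed in the world has none). Each returns a list of dicts, best first, with "score" (0 to 1); they miss things now and then, are a little off and sometimes report something else, mostly with a low value. They report only what shows in the picture. A call takes as long as a camera call. They do not tell look-alikes from the thing itself.
- spot_in(camera, target): "rect" ([centre column, centre row, width, height] in pixels, round what is visible of it).
The state is a dict: "time": time; "q": joint angles; "joint_vel": joint speeds; "joint_torque": joint torques, N m; "tool_pos": TCP position; "tcp_rot": TCP orientation; "wrist_force": force on the tool from outside, world axes, zero at the start; "torque": the same for the moment, N m; "width": opening from 0.0 (shut) to 1.0 (fully open); "grip_force": force on a finger pad.
Only numpy, scipy, OpenCV 4.12 (cv2) and the standard library are available. Lean on these libraries where they do the work, as an engineer would, in place of code of your own. Each camera call takes 0.05 s, during which the arm holds its last target. There are 200 camera calls.

## Working session

There is one attempt and no reset: what is moved stays moved. The work goes in short steps, Python scripts to look and compute and a tool call to move; the robot and the scene stay as the last step left them, time stands still between calls to the robot, and variables do not carry over. Pictures are saved under pics/ and viewed, at most 10 in all, crops included, and the job is handed in when it is done.

Besides the shell and the picture viewer there is one more tool, called as name(argument=value, ...), one argument or row to a line, values as JSON. carry_out: Moves the arm, as the interface text tells. Its arguments: {"type":"object","properties":{"series":{"type":"string"},"jaw":{"type":"number"},"grip_force":{"type":"number"}},"required":["series"]}

```bash
mkdir -p pics; cat > h.py <<'E'
import numpy as np, cv2
from scipy.spatial.transform import Rotation as R
from workcell import bot, eyes, spot_in
def look(n):
    s=bot.read_state(); p,d=eyes.read_camera(n); c=eyes.get_calibration(n); K=np.array(c["K"])
    if "T_tool_cam" in c:
        T=np.eye(4);T[:3,:3]=R.from_rotvec(s["tcp_rot"]).as_matrix();T[:3,3]=s["tool_pos"];T=T@np.array(c["T_tool_cam"])
    else:
        T=np.eye(4);T[:3,:3]=np.array(c["rotation"]);T[:3,3]=c["position"]
    v,u=np.mgrid[:384,:512]
    P=np.stack([(u-K[0,2])/K[0,0]*d,(v-K[1,2])/K[1,1]*d,d],-1)@T[:3,:3].T+T[:3,3]
    P[d==0]=np.nan
    return p,P,T,K
E
python3 - <<'E'
from h import *
ims=[]
for n in("scene","top"):
    p,P,T,K=look(n); np.save(n+"P.npy",P); np.save(n+"p.npy",p); ims.append(p)
    print(n,T[:3,3].round(3),T[:3,2].round(2))
    for t in("stamp_block","press","lever_grip","round_stamp","ram","rib_tool","mallet","tile_stack","water_cup","slip_bowl","glaze_jar"):
        for r in spot_in(n,t)[:3]:
            if r["score"]<.2: continue
            c=np.round(r["rect"]).astype(int); x=P[min(max(c[1],0),383),min(max(c[0],0),511)]
            print(t,round(r["score"],2),c,x.round(3))
cv2.imwrite("pics/a.png",ims[0]);cv2.imwrite("pics/b.png",ims[1])
s=bot.read_state();print(s["time"],s["tool_pos"],s["tcp_rot"])
E
```

```text
scene [1.348 0.567 0.999] [1.08 1.08 1.08]
stamp_block 0.84 [273 224  25  30] [2.604 1.822 2.255]
stamp_block 0.8 [360 230  42  30] [2.234 1.452 1.885]
stamp_block 0.79 [313 258  22  36] [2.146 1.365 1.798]
press 0.62 [188 207  93 173] [2.721 1.939 2.372]
press 0.54 [172 155  39  71] [3.961 3.18  3.613]
lever_grip 0.93 [178 160  34  78] [3.858 3.076 3.509]
round_stamp 0.9 [371 310  32  34] [1.592 0.81  1.243]
ram 0.62 [191 173  17  31] [2.909 2.128 2.561]
rib_tool 0.59 [338 282  42  58] [1.899 1.118 1.551]
rib_tool 0.27 [175 159  40  78] [3.877 3.096 3.529]
mallet 0.74 [189 168  55  19] [2.941 2.159 2.592]
tile_stack 0.96 [254 312  58  62] [1.914 1.132 1.565]
tile_stack 0.7 [132 196  38  26] [3.497 2.715 3.148]
water_cup 0.65 [176 155  38  70] [3.939 3.158 3.591]
water_cup 0.61 [331 328  35  41] [1.581 0.799 1.232]
slip_bowl 0.57 [133 196  39  26] [3.482 2.701 3.134]
slip_bowl 0.25 [255 312  57  59] [1.911 1.129 1.562]
glaze_jar 0.97 [136 221  25  36] [3.044 2.262 2.695]
glaze_jar 0.58 [189 169  59  20] [2.938 2.157 2.59 ]
top [ 0.43  -0.026  1.279] [-0.08 -0.08 -0.08]
stamp_block 0.
[... 187 characters left out ...]
 -0.787  0.518]
lever_grip 0.8 [345 145  65  58] [-0.588 -1.044  0.261]
round_stamp 0.95 [128 176  27  22] [1.182 0.726 2.031]
round_stamp 0.68 [142 131  28  32] [0.784 0.327 1.633]
ram 0.52 [292 137  13  20] [-0.092 -0.549  0.757]
ram 0.37 [345 143  64  51] [-0.588 -1.044  0.261]
mallet 0.61 [369 236  64  46] [-0.107 -0.564  0.742]
mallet 0.28 [320 132 111 102] [-0.348 -0.805  0.501]
tile_stack 0.84 [203 119  41  39] [ 0.259 -0.198  1.108]
water_cup 0.89 [143 131  30  30] [0.777 0.32  1.625]
slip_bowl 0.7 [390 166  43  36] [-0.774 -1.231  0.075]
glaze_jar 0.59 [355 135  27  30] [-0.659 -1.116  0.189]
1.2 [ 0.23510738 -0.63272507  0.24527779] [-3.09200385e+00 -5.55889891e-01  3.05309541e-05]
```

View pics/a.png

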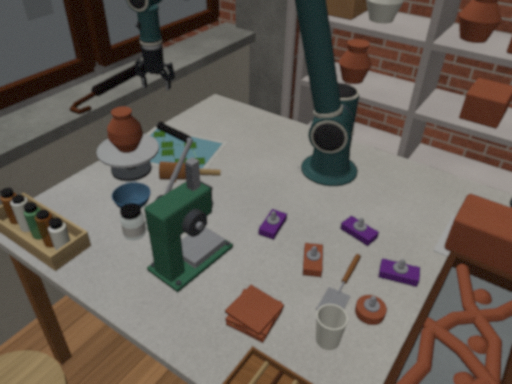

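View pics/b.png

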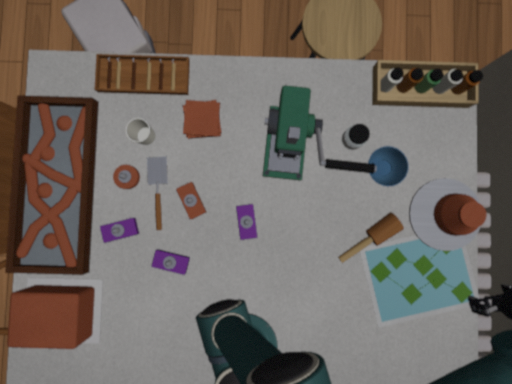

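The scene view shows the terracotta rectangular stamp at about (313,258). The top view has it at about (191,200), with the press at (290,135) and its handle at (348,166). The purple blocks are look-alikes. The rotation is evidently a rotation vector, so I'll fix the helper.

```bash
python3 - <<'E'
from workcell import eyes
print(eyes.get_calibration("top"))
E
sed -i 's/T\[:3,:3\]=np.array(c\["rotation"\])/r=np.array(c["rotation"]);T[:3,:3]=r if r.shape==(3,3) else R.from_rotvec(r).as_matrix()/' h.py
python3 - <<'E'
from h import *
p,P,T,K=look("top")
print(T[:3,2].round(2))
hsv=cv2.cvtColor(p,cv2.COLOR_BGR2HSV)
def reg(name,c0,c1,r0,r1,f):
    m=np.zeros((384,512),bool); m[r0:r1,c0:c1]=True
    m&=f; Q=P[m]; Q=Q[~np.isnan(Q[:,0])]
    c,(w,h),a=cv2.minAreaRect((Q[:,:2]*1000).astype(np.float32))
    print(name,len(Q),np.round(c,1),round(w),round(h),round(a,1),"z",np.percentile(Q[:,2],[5,50,95]).round(3))
z=P[...,2]
reg("stamp",170,212,175,225,(z>.015))
reg("spigot",170,212,175,225,(z>.055))
reg("bed",262,305,140,182,(z>.035)&(z<.06))
reg("base",255,320,80,185,(z>.008)&(z<.03))
reg("head",262,312,80,165,(z>.2)&(z<.27))
reg("handle",328,376,155,175,(z>.25))
for r,c in [(166,335),(166,345),(166,355),(166,365),(145,320),(150,321),(131,316)]: print(r,c,P[r,c].round(3))
E
```

```text
{'K': array([[391.97130363,   0.        , 258.32447017],
       [  0.        , 391.97130363, 186.99038898],
       [  0.        ,   0.        ,   1.        ]]), 'position': array([ 0.43016063, -0.0264636 ,  1.2789806 ]), 'rotation': array([-2.22444369,  2.15902038, -0.07649923])}
[ 0.06 -0.01 -1.  ]
stamp 616 [463.2 182.4] 110 56 27.4 z [0.025 0.03  0.041]
spigot 23 [463.8 182.2] 14 15 41.9 z [0.058 0.061 0.065]
bed 524 [ 610.5 -113.4] 100 95 85.5 z [0.039 0.043 0.046]
base 551 [ 658.3 -134.4] 164 235 84.8 z [0.013 0.017 0.024]
head 2231 [ 677.1 -111.9] 192 122 1.2 z [0.214 0.25  0.254]
handle 470 [ 549.5 -254. ] 117 24 85.0 z [0.338 0.345 0.349]
166 335 [ 0.546 -0.214  0.345]
166 345 [ 0.546 -0.237  0.347]
166 355 [ 0.547 -0.261  0.346]
166 365 [ 0.547 -0.285  0.349]
145 320 [ 0.606 -0.186  0.287]
150 321 [ 0.59  -0.186  0.303]
131 316 [ 0.656 -0.185  0.221]
```

carry_out(
  series="0.045 0.06 0 1.75;0.045 0.06 0 1.75;0.045 0.06 0 1.75;0.045 0.06 0 1.75;0.0016 0.056 0 0;0.0016 0.056 0 0;0.0016 0.056 0 0;0.0016 0.056 0 0;0.0016 0.056 0 0;0.0016 0.056 0 0;0.0016 0.056 0 0;0.0016 0.056 0 0;0.0016 0.056 0 0;0.0016 0.056 0 0;0 0 0 0;0 0 0 0;0 0 0 0",
  jaw=1,
  grip_force=90,
)

```text
time: 3.38
tool_pos: [0.4012, 0.1261, 0.2452]
tcp_rot: [3.053, 0.741, -0.0]
wrist_force: [0.2, -0.1, 0.4]
width: 1.001
grip_force: 0.0
```

```bash
python3 - <<'E'
from h import *
p,P,T,K=look("wrist"); cv2.imwrite("pics/c.png",p)
print(T[:3,3].round(3), bot.read_state()["tool_pos"], bot.read_state()["wrist_force"])
for r in spot_in("wrist","stamp_block"): print(r)
z=P[...,2]
d2=np.hypot(P[...,0]-.463,P[...,1]-.182)
for lo,hi in((.018,.034),(.055,.075)):
    m=(z>lo)&(z<hi)&(d2<.075); Q=P[m]
    if len(Q)>10:
        c,s,a=cv2.minAreaRect((Q[:,:2]*1000).astype(np.float32)); print(len(Q),c,s,a,np.median(Q[:,2]))
# press from top cam: ram top
p,P,T,K=look("top"); z=P[...,2]
m=np.zeros(z.shape,bool); m[80:185,262:312]=1; m&=z>.262
Q=P[m]; print("ramtop",len(Q),cv2.minAreaRect((Q[:,:2]*1000).astype(np.float32)),np.median(Q[:,2]))
E
```

```text
[0.469 0.16  0.372] [0.40124455 0.12601129 0.24525993] [ 0.82878196 -0.38198943  0.71901425]
{'rect': [121.7, 216.5, 105.4, 86.8], 'score': 0.98}
{'rect': [227.9, 92.0, 57.7, 103.9], 'score': 0.91}
{'rect': [472.5, 96.5, 79.0, 158.7], 'score': 0.65}
{'rect': [336.6, 207.2, 77.0, 94.1], 'score': 0.63}
{'rect': [35.0, 87.4, 67.5, 65.8], 'score': 0.63}
4528 (460.20172119140625, 183.375244140625) (109.60934448242188, 56.0016975402832) 26.88098907470703 0.028359631489728337
253 (460.7395935058594, 183.1855926513672) (16.163026809692383, 17.07847023010254) 27.472871780395508 0.06120634559329996
ramtop 189 ((629.3402099609375, -114.0407943725586), (25.896207809448242, 30.275880813598633), 87.60830688476562) 0.3331911434356155
```

View pics/c.png

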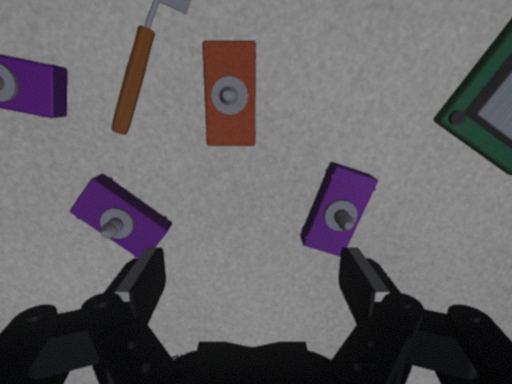

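The wrist view shows the terracotta stamp at (229,93), and its measured size matches. The ram's top agrees with the bed estimate, so the ram axis is at about (0.6285, -0.1145). I'll grip 36 mm from the centre, toward the end that will face front.

carry_out(
  series="0.014 0.020 0 0;0.014 0.0205 0 0;0 0 -0.04 0;0 0 -0.04 0;0 0 -0.04 0;0 0 -0.04 0;0 0 -0.03 0;0 0 -0.02 0;0 0 -0.012 0;0 0 -0.005 0;0 0 0 0;0 0 0 0",
)

```text
time: 5.03
tool_pos: [0.43, 0.168, 0.0191]
tcp_rot: [-3.052, -0.744, -0.003]
wrist_force: [-0.5, 0.2, 1.2]
width: 0.998
grip_force: 0.0
```

carry_out(
  series="0 0 0 0;0 0 0 0;0 0 0 0;0 0 0 0;0 0 0 0;0 0 0 0",
  jaw=-1,
  grip_force=100,
)

```text
time: 5.78
tool_pos: [0.43, 0.1681, 0.0193]
tcp_rot: [-3.052, -0.744, -0.003]
wrist_force: [-0.2, -0.6, 5.9]
width: 0.633
grip_force: 106.7
```

carry_out(
  series="0 0 0.02 0;0 0 0.04 0;0 0 0.05 0;0 0 0.05 0;0 0 0 0;0 0 0 0",
)

```text
time: 6.52
tool_pos: [0.4279, 0.1674, 0.177]
tcp_rot: [3.052, 0.744, -0.004]
wrist_force: [-0.4, -0.8, -3.7]
width: 0.634
grip_force: 106.5
```

carry_out(
  series="0.003 -0.05 0 -8;0.003 -0.053 0 -8;0.003 -0.054 0 -8;0.003 -0.054 0 -8;0 -0.054 0 -0.3;0 0 0 0;0 0 0 0;0 0 0 0",
)

```text
time: 7.52
tool_pos: [0.4402, -0.096, 0.1769]
tcp_rot: [-3.138, 0.132, 0.004]
wrist_force: [-0.3, 0.2, -3.3]
width: 0.63
grip_force: 107.1
```

```bash
python3 - <<'E'
from h import *
p,P,T,K=look("wrist"); cv2.imwrite("pics/d.png",p)
s=bot.read_state(); print(s["tool_pos"],s["tcp_rot"])
z=P[...,2]
m=(z>.038)&(z<.054)&(P[...,0]>.53); Q=P[m]; print(len(Q),cv2.minAreaRect((Q[:,:2]*1000).astype(np.float32)),np.median(Q[:,2]))
m=(z>.19)&(z<.27)&(P[...,1]<0); Q=P[m]
E
```

```text
[ 0.44055868 -0.09590614  0.17733026] [-3.13817625e+00  1.31602058e-01  2.78704547e-03]
5014 ((573.7532348632812, -110.3065414428711), (100.14015197753906, 26.63995361328125), 85.34129333496094) 0.041942693495256866
```

View pics/d.png

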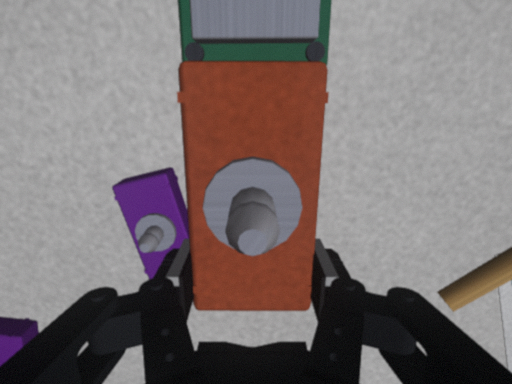

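The wrist view shows the held stamp aligned with the bed behind it; the bed's front edge is near row 38. I'll lower first, then go in under the head.

carry_out(
  series="0 0 -0.04 0;0 0 -0.04 0;0 0 -0.023 0;0.025 -0.003 0 0;0.03 -0.0035 0 0;0.03 -0.003 0 0;0.016 -0.002 0 0;0 0 0 0;0 0 0 0;0 0 0 0",
)

```text
time: 8.82
tool_pos: [0.5408, -0.1084, 0.075]
tcp_rot: [-3.138, 0.135, 0.002]
wrist_force: [-0.0, -0.3, -3.0]
width: 0.639
grip_force: 107.0
```

carry_out(
  series="0 0 -0.002 0;0 0 -0.002 0;0 0 0 0;0 0 0 0",
)

```text
time: 9.32
tool_pos: [0.5421, -0.1088, 0.0713]
tcp_rot: [3.139, -0.135, 0.0]
wrist_force: [0.3, 0.4, -3.9]
width: 0.632
grip_force: 107.0
```

carry_out(
  series="0 0 -0.002 0;0 0 -0.002 0;0 0 0 0;0 0 0 0",
)

```text
time: 9.82
tool_pos: [0.5421, -0.1087, 0.0672]
tcp_rot: [-3.139, 0.135, 0.0]
wrist_force: [-0.6, -0.9, -2.8]
width: 0.636
grip_force: 107.0
```

carry_out(
  series="0 0 -0.001 0;0 0 -0.001 0;0 0 0 0;0 0 0 0",
)

```text
time: 10.32
tool_pos: [0.5421, -0.1087, 0.0653]
tcp_rot: [-3.139, 0.135, 0.0]
wrist_force: [0.5, 0.5, -3.7]
width: 0.638
grip_force: 107.0
```

carry_out(
  series="0 0 -0.001 0;0 0 0 0;0 0 0 0",
)

```text
time: 10.7
tool_pos: [0.5421, -0.1087, 0.0642]
tcp_rot: [-3.139, 0.135, 0.0]
wrist_force: [0.4, 0.5, -2.8]
width: 0.636
grip_force: 107.0
```

carry_out(
  series="0 0 -0.001 0;0 0 0 0;0 0 0 0",
)

```text
time: 11.08
tool_pos: [0.5421, -0.1087, 0.0632]
tcp_rot: [-3.139, 0.135, 0.0]
wrist_force: [0.5, 0.1, -2.4]
width: 0.633
grip_force: 107.0
```

carry_out(
  series="0 0 -0.001 0;0 0 0 0;0 0 0 0",
)

```text
time: 11.45
tool_pos: [0.5426, -0.1088, 0.0629]
tcp_rot: [3.139, -0.135, 0.002]
wrist_force: [-1.1, -0.6, 2.3]
width: 0.63
grip_force: 107.7
```

Contact with the bed is felt at TCP z of about 0.063. I'm releasing the stamp.

carry_out(
  series="0 0 -0.0005 0;0 0 0 0;0 0 0 0",
)

```text
time: 11.82
tool_pos: [0.5427, -0.1089, 0.0628]
tcp_rot: [3.138, -0.135, 0.002]
wrist_force: [-2.4, 0.5, 6.2]
width: 0.631
grip_force: 108.2
```

carry_out(
  series="0 0 0 0;0 0 0 0;0 0 0 0;0 0 0 0",
  jaw=1,
)

```text
time: 12.32
tool_pos: [0.5421, -0.1087, 0.0616]
tcp_rot: [-3.139, 0.135, 0.0]
wrist_force: [-1.1, 0.9, 0.3]
width: 1.003
grip_force: 0.0
```

carry_out(
  series="-0.02 0.0017 0 0;-0.04 0.0033 0 0;-0.04 0.0033 0 0;0 0 0.02 0;0 0 0.02 0;0 0 0 0;0 0 0 0",
)

```text
time: 13.2
tool_pos: [0.4419, -0.1003, 0.1013]
tcp_rot: [-3.139, 0.135, 0.001]
wrist_force: [-0.7, 0.2, -0.6]
width: 1.001
grip_force: 0.0
```

```bash
python3 - <<'E'
from h import *
p,P,T,K=look("wrist"); cv2.imwrite("pics/e.png",p)
s=bot.read_state(); print(s["tool_pos"],s["tcp_rot"],s["time"])
z=P[...,2]
for n,lo,hi,x0 in(("block",.065,.077,.5),("bed",.036,.05,.55),("spig",.095,.115,.5)):
    m=(z>lo)&(z<hi)&(P[...,0]>x0)&(abs(P[...,1]+.11)<.06)&(P[...,0]<.66); Q=P[m]; print(n,len(Q),cv2.minAreaRect((Q[:,:2]*1000).astype(np.float32)),np.median(Q[:,2]))
E
```

```text
[ 0.44155386 -0.10024185  0.10091156] [-3.13839406e+00  1.34593382e-01  2.13146523e-03] 13.25
block 10257 ((541.8612670898438, -109.82229614257812), (56.6517333984375, 38.527496337890625), 85.31111907958984) 0.07198980977142941
bed 1188 ((564.43798828125, -109.615478515625), (100.0112533569336, 9.01953411102295), 85.18595123291016) 0.04182487904683577
spig 0 ((0.0, 0.0), (0.0, 0.0), 0.0) nan
  return _methods._mean(a, axis=axis, dtype=dtype,
  ret = ret.dtype.type(ret / rcount)
```

View pics/e.png

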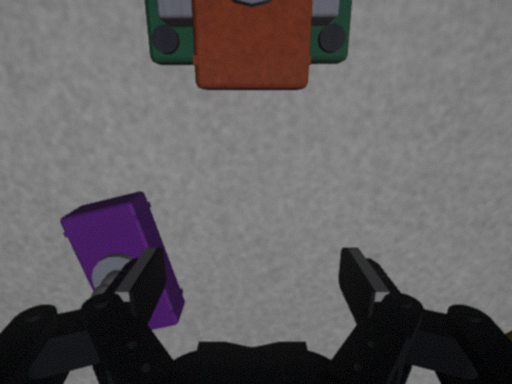

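The stamp stands on the bed, squared, with its front edge at row 88; it must go in 47 mm more. I'll turn the gripper 90° and push it in with the back of the open front finger, which keeps the body clear of the head.

carry_out(
  series="0 0 0 10;0 0 0 10;0 0 0 10;0 0 0 10;0 0 0 10;0 0 0 10;0 0 0 10;0 0 0 10;0 0 0 10;0.006 -0.002 -0.02 0;0 0 -0.019 0;0 0 0 0;0 0 0 0",
)

```text
time: 14.88
tool_pos: [0.4479, -0.1023, 0.0626]
tcp_rot: [-2.314, -2.124, 0.001]
wrist_force: [0.5, -0.1, -0.1]
width: 0.999
grip_force: 0.0
```

carry_out(
  series="0.006 -0.0005 0 0;0.004 -0.0003 0 0;0.004 -0.0003 0 0;0.004 -0.0003 0 0;0 0 0 0;0 0 0 0",
)

```text
time: 15.62
tool_pos: [0.466, -0.1038, 0.0627]
tcp_rot: [-2.314, -2.124, 0.0]
wrist_force: [0.8, -0.3, -0.1]
width: 0.997
grip_force: 0.0
```

```bash
python3 - <<'E'
from h import *
p,P,T,K=look("scene"); cv2.imwrite("pics/f.png",cv2.resize(p[130:310,130:330],(800,720))[:600])
s=bot.read_state(); print(s["tool_pos"],s["tcp_rot"],s["wrist_force"])
E
```

```text
[ 0.4659252  -0.10377931  0.06268466] [-2.31440186e+00 -2.12403054e+00  3.00025238e-04] [ 0.02360135  0.3599654  -0.13514141]
```

View pics/f.png

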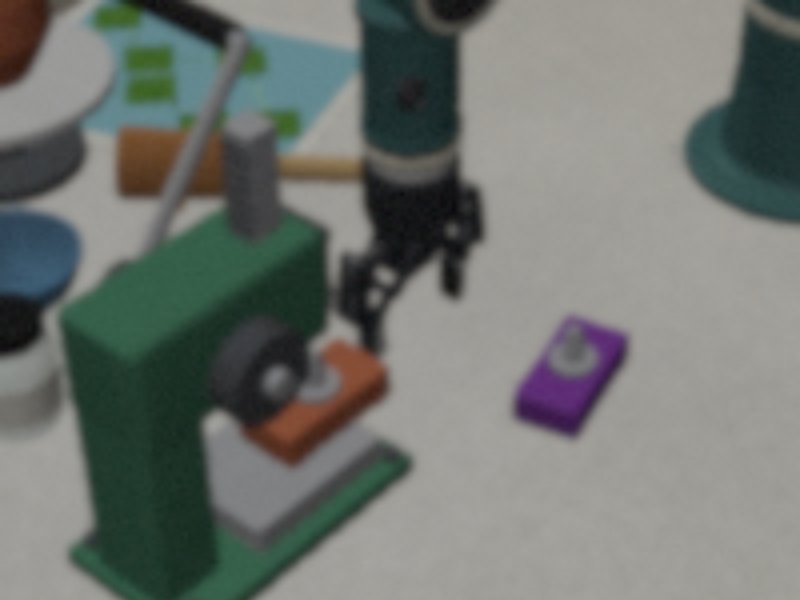

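The crop shows the front finger's tip right at the block's front end, with the knuckle and body clear of the head. I'll push in part-way, then measure.

carry_out(
  series="0.003 -0.00025 0 0;0.003 -0.00025 0 0;0.003 -0.00025 0 0;0.003 -0.00025 0 0;0.003 -0.00025 0 0;0.003 -0.00025 0 0;0.003 -0.00025 0 0;0.003 -0.00025 0 0;0.003 -0.00025 0 0;0.003 -0.00025 0 0",
)

```text
time: 16.92
tool_pos: [0.4963, -0.1063, 0.0628]
tcp_rot: [-2.315, -2.124, 0.0]
wrist_force: [0.3, 0.2, -0.2]
width: 1.001
grip_force: 0.4
```

```bash
cat > m.py <<'E'
from h import *
s=bot.read_state(); print(s["tool_pos"],s["wrist_force"],s["time"])
p,P,T,K=look("scene"); z=P[...,2]
hsv=cv2.cvtColor(p,cv2.COLOR_BGR2HSV)
red=((hsv[...,0]<14)&(hsv[...,1]>110)&(hsv[...,2]>70))
box=(P[...,0]>.5)&(P[...,0]<.72)&(abs(P[...,1]+.11)<.08)
print(hsv[258,313])
m=box&red&(z>.06)&(z<.085); Q=P[m]
print("block",len(Q),cv2.minAreaRect((Q[:,:2]*1000).astype(np.float32)),np.median(Q[:,2]),Q[:,0].min(),Q[:,0].max())
m=box&~red&(z>.035)&(z<.053); Q=P[m]
print("bed",len(Q),cv2.minAreaRect((Q[:,:2]*1000).astype(np.float32)),np.median(Q[:,2]),Q[:,1].max(),Q[:,0].min())
m=box&(z>.095)&(z<.118)&(P[...,0]<.66); Q=P[m]
print("spig",len(Q),Q.mean(0) if len(Q) else 0)
E
python3 m.py
```

```text
[ 0.49630515 -0.1063332   0.06276435] [ 0.32307335  0.24738184 -0.19981402] 16.925
[ 19  13 161]
block 358 ((607.8783569335938, -107.54212188720703), (50.91025924682617, 113.21387481689453), 82.53001403808594) 0.07308364299742331 0.5513816906214186 0.6643295406265447
bed 541 ((634.2960205078125, -81.99618530273438), (106.68585968017578, 134.64935302734375), 49.58404541015625) 0.044094312836535754 -0.05691337022304577 0.5533806492783655
spig 41 [ 0.55145384 -0.10141772  0.11039657]
```

carry_out(
  series="0.003 -0.00025 0 0;0.003 -0.00025 0 0;0.003 -0.00025 0 0;0.003 -0.00025 0 0;0.003 -0.00025 0 0;0.001 -0.0001 0 0;0 0 0 0;0 0 0 0",
)

```text
time: 17.98
tool_pos: [0.5123, -0.1077, 0.0629]
tcp_rot: [2.314, 2.124, 0.001]
wrist_force: [0.1, 0.2, 0.5]
width: 1.003
grip_force: 0.0
```

carry_out(
  series="-0.006 0.0005 0 0;-0.04 0.003 0 0;-0.04 0.0035 0.02 0;0 0 0.03 -10;0 0 0.02 -10;0 0 0 -10;0 0 0 -10;0 0 0 -10;0 0 0 -10;0 0 0 -10;0 0 0 -10;0 0 0 -10;0 0 0 0;0 0 0 0",
)

```text
time: 19.73
tool_pos: [0.4259, -0.1006, 0.1327]
tcp_rot: [3.139, -0.13, -0.0]
wrist_force: [0.6, 0.1, -0.5]
width: 0.999
grip_force: 0.0
```

```bash
python3 - <<'E'
from h import *
p,P,T,K=look("wrist"); cv2.imwrite("pics/g.png",p)
s=bot.read_state(); print(s["tool_pos"],s["tcp_rot"],s["time"])
z=P[...,2]
hsv=cv2.cvtColor(p,cv2.COLOR_BGR2HSV); red=((hsv[...,0]<14)&(hsv[...,1]>90))
for n,lo,hi,x0,r in(("block",.065,.077,.5,red),("bed",.036,.05,.55,~red)):
    m=(z>lo)&(z<hi)&(P[...,0]>x0)&(abs(P[...,1]+.11)<.06)&(P[...,0]<.66)&r; Q=P[m]; print(n,len(Q),cv2.minAreaRect((Q[:,:2]*1000).astype(np.float32)),np.median(Q[:,2]),Q[:,0].min())
E
python3 m.py
```

```text
[ 0.42594027 -0.10064683  0.13274758] [ 3.13884750e+00 -1.31186471e-01 -5.15038518e-05] 19.775
[ 0.42594027 -0.10064683  0.13274758] [ 0.04759182 -0.16753967 -0.32548713] 19.775
[ 17  11 158]
block 353 ((626.8947143554688, -109.93326568603516), (53.417606353759766, 105.82701110839844), 83.41984558105469) 0.07340952213918017 0.575181255648635 0.6815856624666634
bed 463 ((637.9295654296875, -81.24522399902344), (67.42343139648438, 153.3130645751953), 68.41548156738281) 0.043990166974365086 -0.05728130141892129 0.5613725196671643
spig 0 0
  return _methods._mean(a, axis=axis, dtype=dtype,
  ret = ret.dtype.type(ret / rcount)
Traceback (most recent call last):
ValueError: zero-size array to reduction operation minimum which has no identity
```

View pics/g.png

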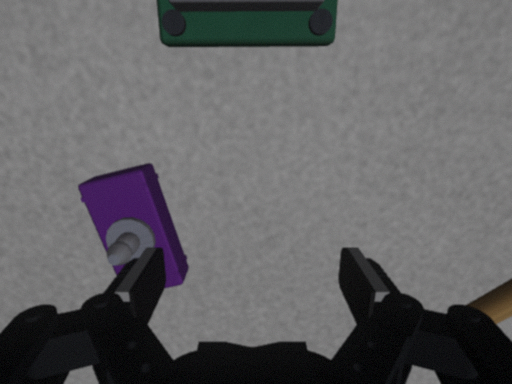

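The view stops short of the bed (row 0 is its front edge), so I'll move in closer and look again.

carry_out(
  series="0.03 -0.0025 0.03 0;0.03 -0.0025 0.02 0;0 0 0 0;0 0 0 0",
)

```text
time: 20.32
tool_pos: [0.4852, -0.1055, 0.182]
tcp_rot: [-3.138, 0.134, 0.003]
wrist_force: [-0.5, 0.1, -0.4]
width: 0.995
grip_force: 0.0
```

```bash
python3 - <<'E'
from h import *
p,P,T,K=look("wrist"); cv2.imwrite("pics/g2.png",p)
s=bot.read_state(); print(s["tool_pos"],s["time"])
z=P[...,2]
hsv=cv2.cvtColor(p,cv2.COLOR_BGR2HSV); red=((hsv[...,0]<14)&(hsv[...,1]>90))
for n,lo,hi,x0,r in(("block",.065,.079,.5,red),("bed",.036,.05,.55,~red)):
    m=(z>lo)&(z<hi)&(P[...,0]>x0)&(abs(P[...,1]+.11)<.06)&(P[...,0]<.68)&r; Q=P[m]; print(n,len(Q))
    if len(Q)>9: print(cv2.minAreaRect((Q[:,:2]*1000).astype(np.float32)),np.median(Q[:,2]),Q[:,0].min(),Q[:,0].max())
E
```

```text
[ 0.48462975 -0.10533486  0.18156508] 20.375
block 3935
((585.8914184570312, -113.560302734375), (55.555572509765625, 35.12198257446289), 85.18462371826172) 0.07196944891868906 0.5664617043937211 0.6053324125459701
bed 3111
((584.969482421875, -111.16856384277344), (100.2409896850586, 48.24222183227539), 85.72412109375) 0.041977208454686166 0.5573257420979548 0.6118761193220983
```

View pics/g2.png

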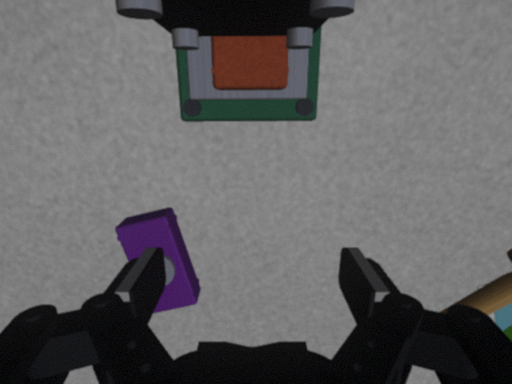

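The block's front edge is at row 88 and the bed's at row 98. The stamp is square with the bed and about 3 mm from the axis, well inside tolerance. Next is the lever.

carry_out(
  series="-0.01 0 0.05 0;0 0 0.05 10;0 0 0.05 10;0 0 0.05 10;0 0 0.05 10;0.012 -0.025 0 10;0.012 -0.025 0 10;0.012 -0.025 0 10;0.012 -0.028 0 10;0.012 -0.028 0 10;0.012 -0.028 0 0;0 0 0 0;0 0 0 0",
)

```text
time: 22.0
tool_pos: [0.5473, -0.2641, 0.4317]
tcp_rot: [-2.313, -2.122, 0.001]
wrist_force: [0.5, -0.5, -0.6]
width: 1.0
grip_force: 0.0
```

```bash
python3 - <<'E'
from h import *
p,P,T,K=look("wrist"); s=bot.read_state(); print(s["tool_pos"],s["tcp_rot"],s["time"],s["wrist_force"])
z=P[...,2]
m=(z>.32)&(z<.36)&(P[...,0]>.48)&(P[...,0]<.62)&(P[...,1]<-.19)&(P[...,1]>-.33); Q=P[m]; print(len(Q))
if len(Q)>9: print(cv2.minAreaRect((Q[:,:2]*1000).astype(np.float32)),np.percentile(Q[:,2],[50,95]))
cv2.imwrite("pics/h.png",p)
p,P,T,K=look("top"); z=P[...,2]
E
```

```text
[ 0.54743158 -0.26385353  0.43222459] [-2.31313999e+00 -2.12355744e+00  2.89757660e-04] 22.05 [-0.27989696  0.40915444  0.51363515]
4822
((547.6441650390625, -251.04635620117188), (124.9041748046875, 27.117807388305664), 84.1547622680664) [0.34421564 0.34639304]
```

View pics/h.png

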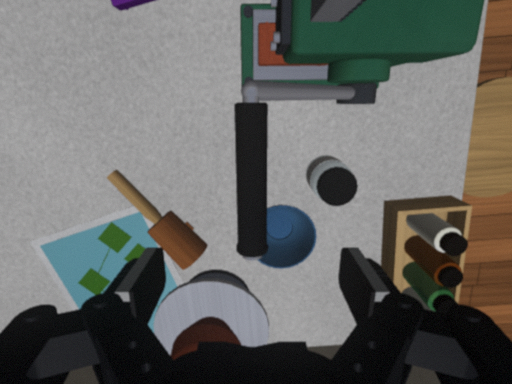

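The black handle runs vertically at column ~252, centred between the open fingers. Lowering and gripping.

carry_out(
  series="-0.0005 0 -0.03 0;0 0 -0.03 0;0 0 -0.03 0;0 0 -0.014 0;0 0 0 0;0 0 0 0",
)

```text
time: 22.85
tool_pos: [0.5482, -0.2648, 0.3305]
tcp_rot: [2.313, 2.123, 0.001]
wrist_force: [0.5, 0.4, 0.6]
width: 1.0
grip_force: 0.0
```

carry_out(
  series="0 0 0 0;0 0 0 0;0 0 0 0;0 0 0 0;0 0 0 0;0 0 0 0;0 0 0 0",
  jaw=-1,
  grip_force=80,
)

```text
time: 23.72
tool_pos: [0.5468, -0.2648, 0.3291]
tcp_rot: [-2.314, -2.124, 0.002]
wrist_force: [-4.9, -1.0, 3.5]
width: 0.257
grip_force: 78.2
```

```bash
python3 -c "
import numpy as np
h=np.radians(-4.8)
a0=np.radians(50)
t=np.r_[np.arange(0,.86,.05),np.arange(.86,1.09,.01)]
p=np.c_[-.19*(np.cos(a0-t)-np.cos(a0))*np.cos(h),-.19*(np.cos(a0-t)-np.cos(a0))*np.sin(h),-.19*(np.sin(a0)-np.sin(a0-t))]
d=np.diff(p,axis=0)
for i,x in enumerate(d): print(round(t[i+1],2),*x.round(5),p[i+1].round(4))
"
```

```text
0.05 -0.0071 0.0006 -0.00629 [-0.0071  0.0006 -0.0063]
0.1 -0.00677 0.00057 -0.00663 [-0.0139  0.0012 -0.0129]
0.15 -0.00644 0.00054 -0.00697 [-0.0203  0.0017 -0.0199]
0.2 -0.00608 0.00051 -0.00728 [-0.0264  0.0022 -0.0272]
0.25 -0.00571 0.00048 -0.00758 [-0.0321  0.0027 -0.0347]
0.3 -0.00533 0.00045 -0.00785 [-0.0374  0.0031 -0.0426]
0.35 -0.00493 0.00041 -0.00811 [-0.0424  0.0036 -0.0507]
0.4 -0.00452 0.00038 -0.00835 [-0.0469  0.0039 -0.059 ]
0.45 -0.0041 0.00034 -0.00856 [-0.051   0.0043 -0.0676]
0.5 -0.00367 0.00031 -0.00876 [-0.0546  0.0046 -0.0764]
0.55 -0.00322 0.00027 -0.00893 [-0.0579  0.0049 -0.0853]
0.6 -0.00278 0.00023 -0.00908 [-0.0606  0.0051 -0.0944]
0.65 -0.00232 0.00019 -0.00921 [-0.063   0.0053 -0.1036]
0.7 -0.00186 0.00016 -0.00931 [-0.0648  0.0054 -0.1129]
0.75 -0.00139 0.00012 -0.0094 [-0.0662  0.0056 -0.1223]
0.8 -0.00092 8e-05 -0.00945 [-0.0671  0.0056 -0.1318]
0.85 -0.00045 4e-05 -0.00949 [-0.0676  0.0057 -0.1412]
0.86 -3e-05 0.0 -0.0019 [-0.0676  0.0057 -0.1431]
0.87 -1e-05 0.0 -0.0019 [-0.0676  0.0057 -0.145 ]
0.88 0.0 -0.0 -0.0019 [-0.0676  0.0057 -0.1469]
[... 432 characters left out ...]
 -1e-05 -0.00189 [-0.0667  0.0056 -0.164 ]
0.98 0.00019 -2e-05 -0.00189 [-0.0665  0.0056 -0.1659]
0.99 0.00021 -2e-05 -0.00189 [-0.0663  0.0056 -0.1678]
1.0 0.00023 -2e-05 -0.00189 [-0.0661  0.0056 -0.1697]
1.01 0.00025 -2e-05 -0.00188 [-0.0658  0.0055 -0.1716]
1.02 0.00027 -2e-05 -0.00188 [-0.0656  0.0055 -0.1734]
1.03 0.00029 -2e-05 -0.00188 [-0.0653  0.0055 -0.1753]
1.04 0.00031 -3e-05 -0.00188 [-0.065   0.0055 -0.1772]
1.05 0.00032 -3e-05 -0.00187 [-0.0647  0.0054 -0.1791]
1.06 0.00034 -3e-05 -0.00187 [-0.0643  0.0054 -0.1809]
1.07 0.00036 -3e-05 -0.00186 [-0.064   0.0054 -0.1828]
1.08 0.00038 -3e-05 -0.00186 [-0.0636  0.0053 -0.1847]
1.09 0.0004 -3e-05 -0.00186 [-0.0632  0.0053 -0.1865]
```

carry_out(
  series="-0.0071 0.0006 -0.0063 0;-0.0068 0.0006 -0.0066 0;-0.0064 0.0005 -0.0070 0;-0.0061 0.0005 -0.0073 0;-0.0057 0.0005 -0.0076 0;-0.0053 0.0004 -0.0078 0;0 0 0 0;0 0 0 0",
)

```text
time: 24.72
tool_pos: [0.5104, -0.2619, 0.288]
tcp_rot: [2.313, 2.123, 0.0]
wrist_force: [-4.4, 0.3, 8.0]
width: 0.254
grip_force: 78.5
```

carry_out(
  series="-0.0049 0.0004 -0.0081 0;-0.0045 0.0004 -0.0084 0;-0.0041 0.0003 -0.0086 0;-0.0037 0.0003 -0.0088 0;-0.0032 0.0003 -0.0089 0;0 0 0 0;0 0 0 0",
)

```text
time: 25.6
tool_pos: [0.4892, -0.2602, 0.2445]
tcp_rot: [2.314, 2.124, -0.002]
wrist_force: [-6.2, 0.1, 7.1]
width: 0.254
grip_force: 78.6
```

carry_out(
  series="-0.0028 0.0002 -0.0091 0;-0.0023 0.0002 -0.0092 0;-0.0019 0.0002 -0.0093 0;-0.0014 0.0001 -0.0094 0;-0.0009 0.0001 -0.0095 0;-0.0004 0 -0.0095 0;0 0 0 0;0 0 0 0",
)

```text
time: 26.6
tool_pos: [0.4792, -0.2594, 0.1877]
tcp_rot: [-2.314, -2.124, 0.003]
wrist_force: [-6.9, 0.1, 6.2]
width: 0.259
grip_force: 78.5
```

carry_out(
  series="0 0 -0.0038 0;0 0 -0.0038 0;0 0 0 0;0 0 0 0",
)

```text
time: 27.1
tool_pos: [0.4792, -0.2594, 0.1803]
tcp_rot: [-2.314, -2.124, 0.003]
wrist_force: [-6.2, -0.6, 7.1]
width: 0.255
grip_force: 78.5
```

carry_out(
  series="0 0 -0.0019 0;0 0 -0.0019 0;0 0 0 0;0 0 0 0",
)

```text
time: 27.6
tool_pos: [0.4793, -0.2594, 0.1766]
tcp_rot: [-2.314, -2.124, 0.002]
wrist_force: [-5.8, -0.6, 6.3]
width: 0.256
grip_force: 78.5
```

carry_out(
  series="0 0 -0.0019 0;0 0 0 0;0 0 0 0",
)

```text
time: 27.98
tool_pos: [0.4794, -0.2594, 0.1746]
tcp_rot: [-2.314, -2.124, 0.002]
wrist_force: [-6.8, 0.2, 5.8]
width: 0.26
grip_force: 78.5
```

carry_out(
  series="0 0 -0.0019 0;0 0 0 0;0 0 0 0",
)

```text
time: 28.35
tool_pos: [0.4795, -0.2594, 0.1727]
tcp_rot: [-2.314, -2.124, 0.002]
wrist_force: [-6.2, 0.5, 5.9]
width: 0.255
grip_force: 78.5
```

carry_out(
  series="0.0001 0 -0.0015 0;0 0 0 0;0 0 0 0",
)

```text
time: 28.72
tool_pos: [0.4796, -0.2595, 0.1712]
tcp_rot: [-2.314, -2.124, 0.002]
wrist_force: [-6.0, -0.1, 5.4]
width: 0.258
grip_force: 78.5
```

carry_out(
  series="0.0001 0 -0.0015 0;0 0 0 0;0 0 0 0",
)

```text
time: 29.1
tool_pos: [0.4797, -0.2595, 0.1698]
tcp_rot: [-2.314, -2.124, 0.002]
wrist_force: [-5.3, -0.8, 5.7]
width: 0.257
grip_force: 78.5
```

carry_out(
  series="0.0001 0 -0.0015 0;0 0 0 0;0 0 0 0",
)

```text
time: 29.48
tool_pos: [0.4798, -0.2595, 0.1683]
tcp_rot: [-2.314, -2.124, 0.002]
wrist_force: [-5.9, -1.1, 6.7]
width: 0.255
grip_force: 78.5
```

carry_out(
  series="0.0001 0 -0.0015 0;0 0 0 0;0 0 0 0",
)

```text
time: 29.85
tool_pos: [0.4799, -0.2595, 0.1667]
tcp_rot: [-2.314, -2.124, 0.002]
wrist_force: [-6.5, -0.5, 6.5]
width: 0.253
grip_force: 78.5
```

carry_out(
  series="0.0001 0 -0.0015 0;0 0 0 0;0 0 0 0",
)

```text
time: 30.22
tool_pos: [0.4801, -0.2595, 0.1655]
tcp_rot: [-2.314, -2.124, 0.002]
wrist_force: [-6.3, 0.5, 6.5]
width: 0.259
grip_force: 78.5
```

carry_out(
  series="0.0001 0 -0.0015 0;0 0 0 0;0 0 0 0",
)

```text
time: 30.6
tool_pos: [0.4801, -0.2595, 0.1651]
tcp_rot: [-2.314, -2.125, 0.002]
wrist_force: [-8.6, 0.8, 13.2]
width: 0.257
grip_force: 79.2
```

carry_out(
  series="0.0001 0 -0.0015 0;0 0 0 0;0 0 0 0",
)

```text
time: 30.98
tool_pos: [0.4803, -0.2596, 0.1646]
tcp_rot: [2.314, 2.125, -0.002]
wrist_force: [-11.9, 2.0, 19.0]
width: 0.258
grip_force: 79.9
```

The stop is felt at about 0.97 rad, which agrees with the felt bed height. One small press more, then hold.

carry_out(
  series="0 0 -0.0008 0;0 0 0 0;0 0 0 0;0 0 0 0;0 0 0 0",
)

```text
time: 31.6
tool_pos: [0.4803, -0.2597, 0.1645]
tcp_rot: [2.314, 2.124, -0.002]
wrist_force: [-12.6, 2.6, 22.0]
width: 0.258
grip_force: 80.1
```

carry_out(
  series="-0.0001 0 0.001 0;-0.0001 0 0.0015 0;-0.0001 0 0.0025 0;-0.0001 0 0.0037 0;-0.0001 0 0.0044 0;-0.0001 0 0.0044 0;-0.0001 0 0.0045 0;0 0 0.0045 0;0.0002 0 0.0047 0;0.0002 0 0.0048 0;0.0004 0 0.0047 0;0.0005 -0.0001 0.0048 0;0.0007 0 0.0047 0;0.0007 -0.0001 0.0047 0;0 0 0 0",
)

```text
time: 33.48
tool_pos: [0.4822, -0.2597, 0.2169]
tcp_rot: [-2.314, -2.124, 0.002]
wrist_force: [-6.4, -0.6, 6.4]
width: 0.259
grip_force: 78.6
```

```bash
python3 m.py; python3 - <<'E'
from h import *
p,P,T,K=look("scene"); cv2.imwrite("pics/i.png",cv2.resize(p[130:280,130:330],(800,600)))
E
```

```text
[ 0.48216995 -0.25968985  0.21692178] [-6.3867671  -0.62043427  6.36163158] 33.475
[ 26  12 155]
block 138 ((629.1533203125, -108.69158172607422), (51.6395263671875, 103.96263885498047), 84.66258239746094) 0.07863857076193415 0.5777126915564929 0.6811690284040784
bed 502 ((636.7154541015625, -83.20022583007812), (67.8576889038086, 154.77117919921875), 68.52469635009766) 0.04359634754980363 -0.056701600533052066 0.560217339266243
spig 43 [ 0.62546838 -0.08308444  0.10825705]
```

View pics/i.png

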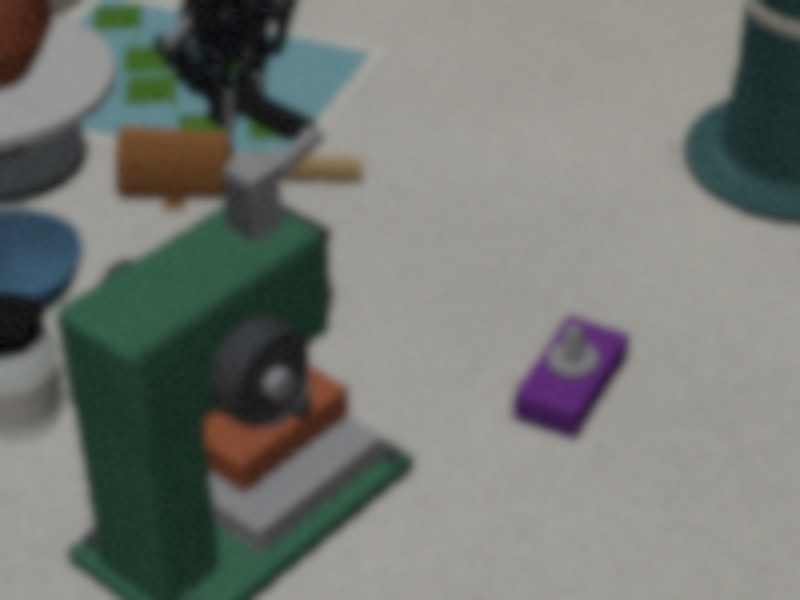

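The crop shows the stamp rising with the ram. I'll keep easing the lever up to its rest.

carry_out(
  series="0.0019 -0.0002 0.0093 0;0.0023 -0.0002 0.0092 0;0.0028 -0.0002 0.0091 0;0.0032 -0.0003 0.0089 0;0.0037 -0.0003 0.0088 0;0.0041 -0.0003 0.0086 0;0.0045 -0.0004 0.0084 0;0.0049 -0.0004 0.0081 0;0.0053 -0.0004 0.0078 0;0.0057 -0.0005 0.0076 0;0.0061 -0.0005 0.0073 0;0.0064 -0.0005 0.0070 0;0.0034 -0.0003 0.0033 0;0.0034 -0.0003 0.0033 0;0.0024 -0.0002 0.0021 0;0.0024 -0.0002 0.0021 0;0.0023 -0.0002 0.0021 0;0 0 0 0;0 0 0 0",
)

```text
time: 35.95
tool_pos: [0.5469, -0.2648, 0.3291]
tcp_rot: [-2.314, -2.123, 0.002]
wrist_force: [-6.0, 0.5, 4.0]
width: 0.255
grip_force: 78.4
```

carry_out(
  series="0.0008 0 0.0007 0;0 0 0 0;0 0 0 0",
)

```text
time: 36.33
tool_pos: [0.5469, -0.2647, 0.3292]
tcp_rot: [-2.313, -2.122, 0.004]
wrist_force: [-7.8, 0.2, 3.9]
width: 0.257
grip_force: 78.4
```

carry_out(
  series="0 0 0 0;0 0 0 0;0 0 0 0;0 0 0 0;0 0 0 0;0 0 0 0",
  jaw=1,
)

```text
time: 37.08
tool_pos: [0.5485, -0.2647, 0.3295]
tcp_rot: [2.315, 2.124, 0.0]
wrist_force: [-0.7, -0.3, -0.5]
width: 1.001
grip_force: 0.0
```

carry_out(
  series="0 0 0.02 0;0 0 0.04 0;0 0 0.04 0;-0.03 0 0.02 0;-0.03 0 0 0;0 0 0 0;0 0 0 0",
)

```text
time: 37.95
tool_pos: [0.4888, -0.2647, 0.4505]
tcp_rot: [2.314, 2.123, 0.001]
wrist_force: [0.1, -0.7, 0.1]
width: 1.0
grip_force: 0.0
```

```bash
sed -i 's/z<.085/z<.13/' m.py; python3 m.py; python3 - <<'E'
from h import *
p,P,T,K=look("top"); z=P[...,2]
m=np.zeros(z.shape,bool); m[155:175,328:376]=1; m&=(z>.25)&(z<.37); Q=P[m]
print("handle",len(Q), cv2.minAreaRect((Q[:,:2]*1000).astype(np.float32)) if len(Q)>5 else 0, np.median(Q[:,2]) if len(Q) else 0)
E
```

```text
[ 0.48879654 -0.2647392   0.45046789] [ 0.14623575 -0.68128025  0.12327952] 37.95
[ 23  13 153]
block 125 ((631.3612670898438, -97.32786560058594), (35.61016845703125, 104.75450897216797), 80.69761657714844) 0.11737582932123791 0.5772934341957179 0.6822803808197767
bed 777 ((638.2401733398438, -111.44769287109375), (100.10425567626953, 158.28448486328125), 84.58509826660156) 0.04411619704561742 -0.055123909830416484 0.5596826341373639
spig 113 [ 0.61100438 -0.08524344  0.10557558]
handle 409 ((550.4880981445312, -247.57069396972656), (103.84930419921875, 24.661890029907227), 85.77912139892578) 0.34485193736825315
```

The handle is back at its rest height and the stamp's top is at about 0.12 m, so it hangs in the raised ram.

```bash
python3 -c "
from workcell import bot
print(bot.finish_job())"
```

```text
the job is handed in; nothing more can be done
None
```

The job is handed in at about 38 s, and no verdict came back: the rectangular stamp hangs in the raised ram, pressed home with an estimated 60 N, the lever is eased back to rest, and nothing else on the bench was touched.

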